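Hold an electrode cartridge home in the contact reader

TASK

Take the larger electrode cartridge from the steel tray by its finger grip and set it flat on the contact reader's bare metal deck, bevelled corner towards the corner between the two white housings but still clear of both sprung contact heads, so that nothing strikes them from above. Then slide it along the deck into that corner, square against the back and side stops at once with both heads pressed in flush, no harder than a firm hand would. Finish while holding it pressed there, as the heads would push it out again, and leave the smaller cartridge and the other things where they are.

Things in the scene. Friction and masses are not known exactly. Their poses are not given: they have to be found in the camera images.
- cartridge_center (a point): centre of the larger cartridge, 21 mm above its underside: a flat plastic block 84 (its x) x 64 (its y) x 14 mm, with an upright finger-grip rib in the middle of its top, 50 mm long along x, 14 mm thick across y, from 14 to 42 mm above the underside; a window left and right of it. The +x +y corner is bevelled by 10 mm; +x and +y sides carry brass contacts. Loose, 110 to 220 g; z is up
- cartridge_key (a point): point of the larger cartridge where its +x and +y sides would meet were the corner not bevelled, 7 mm above the underside; 42 mm in x and 32 mm in y from the centre; same axes
- small_cartridge: the smaller cartridge, of the same kind but 60 x 44 mm, rib 36 mm long; lies in the tray beside the larger one, to be left there. Origin at the centre of its underside
- tray: open steel tray, 136 (its x) x 244 mm (its y), rim 16 mm high, floor 3 mm thick, fixed. The cartridges lie in it side by side along its y, about 58 mm either side of its centre, either one on either side, each turned up to 0.2 rad from the tray. Origin at the centre of its underside
- reader: contact reader, fixed, 170 (its x) x 200 mm (its y). Flat metal deck 20 mm above the bench, from x = -85 to the back stop at +45 mm and from y = -100 to the side stop at +20 mm, open on the -x and -y sides. Behind it and to its left two white housings, 12 mm higher than the deck, form an L; the left one has a dark display. Origin: centre of its underside
- nest_corner (a point): inner corner of the reader, where the planes of the two stop faces meet, 7 mm above the deck; x points into the back stop, y into the side stop. The larger cartridge is home when its cartridge_key point is here and its axes lie along these. A small dark key block fills 6.5 mm of the corner and clears the cartridge's bevel by 2 mm
- stop_back: rear white housing with the sprung head it carries; its front face (facing the reader's -x) is the back stop. Origin at the reader's origin
- stop_side: left white housing with the sprung head it carries; its face towards the reader's -y is the side stop. Origin at the reader's origin
- contact_back (a joint): how far (m) the sprung black contact head in the back stop is pushed in: 0 free, 3 mm proud of the stop face; 0.003 flush. 30 mm wide, 7 mm high, centred 6 mm above the deck and 35 mm to the -y side of the inner corner; takes 1.6 N to start, 4 N when flush, and springs back
- contact_side (a joint): the same for the contact head in the side stop, centred 45 mm to the -x side of the inner corner
- petri: round petri dish, 94 mm wide, 15 mm high, loose bystander; origin at the centre of its underside
- jar: specimen jar with black screw cap, 56 mm wide, 88 mm high, loose bystander; origin at the centre of its underside
- tape: roll of tape lying flat, 52 mm wide, 19 mm high, loose bystander; origin at the centre of its underside
- low_beaker: low glass beaker, 99 mm wide, 43 mm high, loose bystander; origin at the centre of its underside
Not all that is in view belongs to the job. What is shaped like the part that bears cartridge_center but pink is not meant.

How it is judged (in metres and radians):
On the way, in this order (a step that is already met when the one before it is completed fails the run):
1. the larger cartridge rests flat on the reader's deck, bevelled corner towards the inner corner, clear of both contact heads (contact force between cartridge and reader above 0.3 N and contact force between cartridge and stop_back below 0.2 N and contact force between cartridge and stop_side below 0.2 N and value of joint each of contact_back, contact_side below 0.0005 m and x of cartridge_key in the frame of nest_corner between -0.06 and -0.002 m and y of cartridge_key in the frame of nest_corner between -0.07 and -0.002 m and z of cartridge_key in the frame of nest_corner below 0.004 m and angle between cartridge_key's own z axis and vertical below 0.08 rad), for 0.1 s.
2. the cartridge is pressed home against both stops at once, both contact heads flush (value of joint each of contact_back, contact_side above 0.002 m and contact force between cartridge and stop_back above 3 N and contact force between cartridge and stop_side above 3 N and x of cartridge_key in the frame of nest_corner above -0.0018 m and y of cartridge_key in the frame of nest_corner above -0.0018 m and angle between the x axis of cartridge_key and the x axis of nest_corner, either way round below 0.045 rad), for 0.3 s.
At the end, for the whole second after the job is handed in: Through the last second the fingers hold the larger cartridge flat on the deck (within 3 mm, tilt under 0.06 rad), square (within 0.045 rad), within 1.8 mm of both stops with over 3 N on each, both contact heads in by over 2 mm (all of step 2 and x of cartridge_key in the frame of nest_corner below 0.003 m and y of cartridge_key in the frame of nest_corner below 0.003 m and z of cartridge_key in the frame of nest_corner between -0.003 and 0.003 m and angle between cartridge_key's own z axis and vertical below 0.06 rad and contact force between the fingers and cartridge above 1 N); the arm keeps its last pose, push and grip.
It fails at once if the cartridge is rammed into a stop or its contact head (over 40 N) (contact force between cartridge and stop_back above 40 N or contact force between cartridge and stop_side above 40 N).
It fails at once if the smaller cartridge is moved by more than 20 mm (distance of small_cartridge from where it was at the start of the episode above 0.02 m).
It fails at once if a bystander is moved by more than 20 mm (distance of any of petri, jar, tape, low_beaker from where it was at the start of the episode above 0.02 m).
It also fails if it takes over 42 s, if anything falls off the work surface, if the arm or the gripper's body presses on something with over 40 N, if the wrist force passes 120 N, or if a joint passes its speed limit or range.

ROBOT

A 6-joint arm with a two-finger parallel gripper is mounted at the origin on a cart in front of the work surface, level with it; the furniture and walls round the work are solid. World frame = base frame: x ahead of the robot, y to its left, z up, the work surface at z = 0. Lengths are in m, angles in degrees, forces in N, time in s.
With the tool pointing down it reaches from about 0.325 to 0.85 m from the base axis. Payload 15.5 kg.
Tool frame: the origin (TCP) lies midway between the tips of the shut fingers; the grasp point (between the pads) lies 19 mm behind it; z points along the fingers, y is the line along which they close (so a half turn about z gives the same grasp; the last joint's range is limited). The gripper opens to 91 mm and grips with 3 to 60 N. Pads are 32 mm wide; open, the fingers measure 118 mm over their backs; the gripper's body (76 mm by 178 mm) begins 60 mm behind the grasp point.
Start: joints at [-76.92, 28.281, 77.091, -0, 74.628, -5.472], TCP at [0.199, -0.593, 0.214] pointing down, gripper open.
Joint ranges: [-166.48, 166.48], [-47.26, 123.95], [12.59, 153.08], [-70.14, 250.14], [6.76, 159.57], [-176.63, 176.63]. Speed limits (degrees/s): [108.29, 108.29, 147.25, 172.46, 172.46, 172.46].

INTERFACE

Orientations are given as a 3x3 rotation matrix whose columns are the frame's x, y, z axes.
In Python, from bench import ctrl gives the robot as it stands. The module is installed in compiled form; this text tells all that it offers. Calls block until the motion is done:
- ctrl.goto(position, orientation): joint-space move of the TCP to a pose.
- ctrl.move_l(position, vel=0.15, ori=None, contact_N=None): straight line of the TCP; ori=None keeps the orientation; vel is the mean speed in m/s. With contact_N (N) it stops when the force on the tool has changed by that much, and returns True; else False.
- ctrl.movej(angles): joint-space move.
- ctrl.command_gripper(opening): opening from 0.0 (shut) to 1.0 (fully open); the grip force is fixed at half the most; returns when the fingers have stopped.
- ctrl.sleep(seconds).
- ctrl.ik(position, orientation): joint angles nearest the present ones, or None.
- ctrl.read_camera(name): name is "side" or "top" or "wrist"; returns the picture (480x640x3 uint8, blue, green, red); there is no depth.
- ctrl.camera_params(name): a dict with "fx", "fy", "cx", "cy" (pixels), "pose" (4x4, takes a point from camera to world coordinates); the wrist camera has in their place "T_tool_cam" (4x4, takes a point from camera to tool coordinates, whose origin is the TCP and whose axes are the flange's). Camera axes: x right, y up, looking along -z (the intrinsics and any distortion apply to the point x, -y, -z); pixel columns grow to the right and rows downward; lengths in m; the calibration is good to about 2 mm. A picture is of the moment at which its call begins: read the wrist's pose just before it. camera_params takes no time and is no camera call.
A pose or a line that the arm cannot do raises ctrl.MotionError and nothing moves.
- ctrl.sign_off(): hands the job in; it is judged then, once.
Readings, each from a call of its own:
- ctrl.current_t(): time.
- ctrl.current_q(): joint angles.
- ctrl.current_dq(): joint speeds.
- ctrl.current_effort(): joint torques, N m.
- ctrl.current_tool_pos(): TCP position.
- ctrl.current_eef_rot(): TCP orientation.
- ctrl.current_contact_force(): force on the tool from outside, world axes, zero at the start.
- ctrl.current_wrist_torque(): the same for the moment, N m.
- ctrl.current_grip_width(): opening from 0.0 (shut) to 1.0 (fully open).
- ctrl.current_grasp_force(): force on a finger pad.
Only numpy, scipy, OpenCV 4.12 (cv2) and the standard library are available. Lean on these libraries where they do the work, as an engineer would, in place of code of your own. Each camera call takes 0.05 s, during which the arm holds its last target. There are 200 camera calls.

## Working session

There is one attempt and no reset: what is moved stays moved. The work goes in short steps, each a Python script; the robot and the scene stay as the last script left them, time stands still between calls to the robot, and variables do not carry over. Pictures are saved under pics/ and viewed, at most 10 in all, crops included, and the job is handed in when it is done.

```bash
mkdir -p pics
python3 - <<'E'
from bench import ctrl
import cv2,numpy as np
for n in ("top","side"):
    cv2.imwrite(f"pics/{n}0.png",ctrl.read_camera(n)); p=ctrl.camera_params(n); print(n,{k:(np.round(v,3).tolist() if k=="pose" else v) for k,v in p.items()})
p=ctrl.camera_params("wrist");print(p)
print(ctrl.current_t(),ctrl.current_eef_rot(),ctrl.current_grip_width())
E
```

```text
top {'fx': 594.2305290699929, 'fy': 594.2305290699929, 'cx': 326.01204092831244, 'cy': 235.41651774107677, 'pose': [[-0.019, 0.997, -0.07, 0.358], [-1.0, -0.018, 0.012, 0.009], [0.01, 0.07, 0.997, 1.89], [0.0, 0.0, 0.0, 1.0]]}
side {'fx': 551.1950830330433, 'fy': 551.1950830330433, 'cx': 309.0839017589979, 'cy': 243.53440133474206, 'pose': [[-0.998, 0.035, -0.055, 0.418], [-0.064, -0.359, 0.931, 1.546], [0.013, 0.933, 0.36, 0.648], [0.0, 0.0, 0.0, 1.0]]}
{'fx': 417.5294082077708, 'fy': 417.5294082077708, 'cx': 320.1667088976415, 'cy': 236.75274217003175, 'T_tool_cam': array([[ 1.52142959e-03,  9.54576498e-01,  2.97962070e-01,
         8.55106524e-02],
       [ 9.99998108e-01, -1.81338417e-03,  7.03402288e-04,
        -7.36175532e-04],
       [ 1.21177099e-03,  2.97960436e-01, -9.54577451e-01,
        -1.69307876e-01],
       [ 0.00000000e+00,  0.00000000e+00,  0.00000000e+00,
         1.00000000e+00]])}
0.1 [[ 9.48027828e-01  3.18187330e-01 -2.45075220e-04]
 [ 3.18187409e-01 -9.48027262e-01  1.04080175e-03]
 [ 9.88319417e-05 -1.06468888e-03 -9.99999428e-01]] 0.9951944217466009
```

View pics/top0.png

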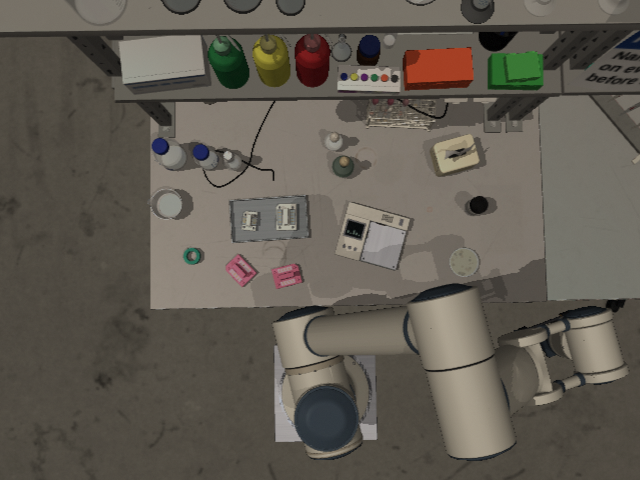

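View pics/side0.png

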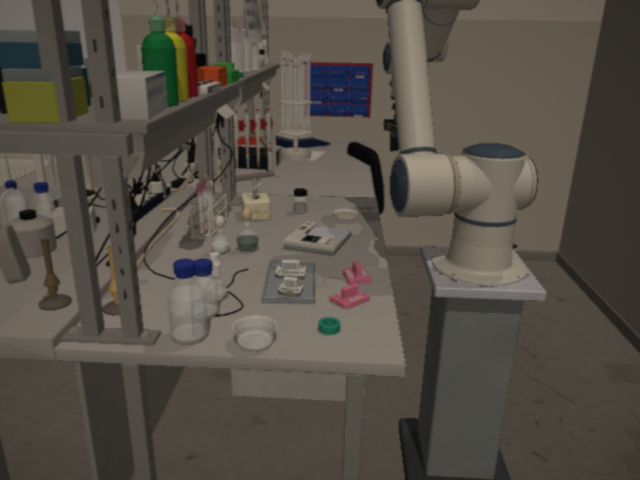

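Top view: tray centred near (270,218), with the larger cartridge near (287,216) and the smaller at (250,220). The reader is near (375,238), display left and deck lower right. The side view agrees. Next I look at the tray and the reader with the wrist camera.

```bash
cat > h.py <<'E'
from bench import ctrl
import cv2,numpy as np
def ray(p,T,uv,z):
    d=T[:3,:3]@np.array([(uv[0]-p["cx"])/p["fx"],-(uv[1]-p["cy"])/p["fy"],-1.]); o=T[:3,3]
    return o+d*(z-o[2])/d[2]
def R(yaw): # tool down, tool x at yaw
    c,s=np.cos(yaw),np.sin(yaw); return np.array([[c,s,0],[s,-c,0],[0,0,-1.]])
def wristT():
    T=np.eye(4);T[:3,:3]=ctrl.current_eef_rot();T[:3,3]=ctrl.current_tool_pos()
    return T@ctrl.camera_params("wrist")["T_tool_cam"]
def look(name):
    T=wristT(); im=ctrl.read_camera("wrist"); cv2.imwrite(f"pics/{name}.png",im); np.save(f"pics/{name}.npy",T); return im
E
python3 - <<'E'
from h import *
p=ctrl.camera_params("top")
tr=ray(p,p["pose"],(270,218),.016);rd=ray(p,p["pose"],(375,238),.03);print(tr,rd)
print(ray(p,p["pose"],(287,216),.045))
ctrl.goto([rd[0]-.01,rd[1],.19],R(-.25)); ctrl.sleep(.2); look("reader"); print(ctrl.current_t(),ctrl.current_tool_pos())
ctrl.goto([tr[0]-.01,tr[1],.19],R(0)); ctrl.sleep(.2); look("tray"); print(ctrl.current_t(),ctrl.current_tool_pos())
E
```

```text
[0.54856446 0.1632426  0.016     ] [ 0.47829123 -0.16652973  0.03      ]
[0.55096079 0.10782448 0.045     ]
2.1833 [ 0.46823186 -0.16694476  0.18998485]
3.7083 [0.53875161 0.16238193 0.19004727]
```

View pics/reader.png

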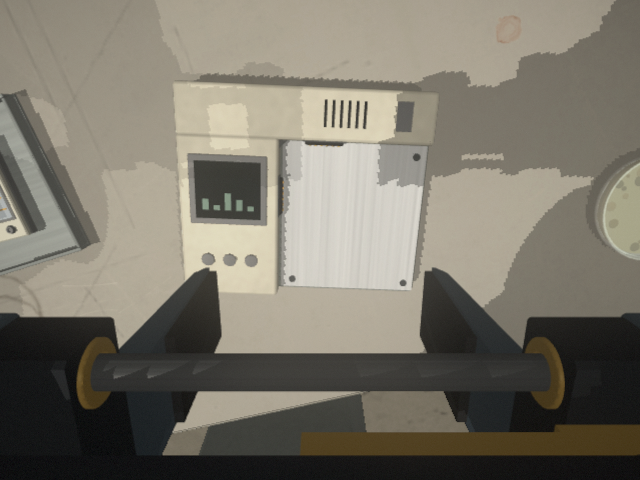

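View pics/tray.png

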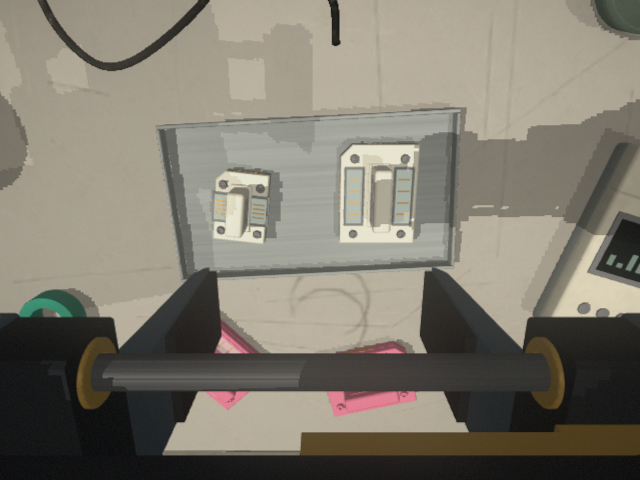

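Reader view: housing corners at (174,82), (437,93) and (185,292); deck corners at (281,289), (411,290) and (427,147); side-stop end at (276,294). Tray view: the larger cartridge has corners at (340,241), (413,242) and (418,143). Its bevel is at upper left, so its +x is up and its +y left, the same way round as the reader.

Run:
```python
from h import *
p=ctrl.camera_params("wrist")
def fit(name,pts):
    im=cv2.cvtColor(cv2.imread(f"pics/{name}.png"),cv2.COLOR_BGR2GRAY);T=np.load(f"pics/{name}.npy")
    uv=np.array([q[0] for q in pts],np.float32).reshape(-1,1,2)
    uv=cv2.cornerSubPix(im,uv,(4,4),(-1,-1),(3,30,.01)).reshape(-1,2)
    W=np.array([ray(p,T,a,q[1][2])[:2] for a,q in zip(uv,pts)]); M=np.array([q[1][:2] for q in pts])
    mc,wc=M.mean(0),W.mean(0); U=(M-mc); V=W-wc
    a=np.arctan2((U[:,0]*V[:,1]-U[:,1]*V[:,0]).sum(),(U*V).sum()); c,s=np.cos(a),np.sin(a);Q=np.array([[c,-s],[s,c]])
    t=wc-Q@mc; print(name,uv.round(1).tolist(),"\nyaw",a,"pos",t,"res mm",((W-M@Q.T-t)*1e3).round(1).tolist()); return t,a
r=fit("reader",[((174,82),(.085,.1,.032)),((437,93),(.085,-.1,.032)),((185,292),(-.085,.1,.032)),((276,294),(-.085,.02,.032)),((411,290),(-.085,-.1,.02))])
c=fit("tray",[((340,241),(-.042,.032,.017)),((413,242),(-.042,-.032,.017)),((418,143),(.042,-.032,.017)),((353,143),(.042,.022,.017)),((340,156),(.032,.032,.017))])
np.save("fit.npy",[[*r[0],r[1]],[*c[0],c[1]]])
im=cv2.imread("pics/tray.png")[120:260,320:440];hs=im.min(2)
m=((im.min(2)>150)).astype(np.uint8);m=cv2.morphologyEx(m,cv2.MORPH_CLOSE,np.ones((9,9)))
k=max(cv2.findContours(m,0,2)[0],key=cv2.contourArea).reshape(-1,2)+[320,120]
W=np.array([ray(p,np.load("pics/tray.npy"),a,.017)[:2] for a in k],np.float32)
print(cv2.minAreaRect(W*1000))
```

```text
reader [[173.39999389648438, 81.9000015258789], [437.6000061035156, 93.5], [185.0, 292.0], [274.79998779296875, 292.8999938964844], [410.79998779296875, 289.3999938964844]] 
yaw -0.2860520089924576 pos [ 0.48668142 -0.15561998] res mm [[-2.4, -2.7], [-1.9, 2.1], [-1.2, -1.4], [1.6, 1.0], [4.0, 1.1]]
tray [[339.29998779296875, 241.89999389648438], [412.5, 240.6999969482422], [418.0, 143.0], [352.29998779296875, 144.39999389648438], [340.6000061035156, 156.0]] 
yaw 0.00978762274832088 pos [0.55403671 0.11548383] res mm [[0.6, -0.2], [1.1, 0.7], [-0.5, 0.9], [-1.0, -0.4], [-0.2, -1.0]]
((555.12109375, 111.50062561035156), (103.92863464355469, 117.00358581542969), 89.99810791015625)
```

Sizes agree to about 1–2% and yaw is consistent. The 91 mm opening easily takes in a 14 mm rib, so I grasp now and take one close look before placing.

Run:
```python
from h import *
r,c=np.load("fit.npy")
Rc=R(c[2])
ctrl.goto([c[0],c[1],.11],Rc)
print("hit",ctrl.move_l([c[0],c[1],.0215],vel=.06,contact_N=6))
ctrl.command_gripper(0.0); print("w",ctrl.current_grip_width()*91,ctrl.current_grasp_force(),ctrl.current_tool_pos(),ctrl.current_contact_force())
p=ctrl.current_tool_pos(); ctrl.move_l([p[0],p[1],.12],vel=.1)
# go above placing spot: centre = nest corner + Q(-.042-.02,-.032-.02)
a=r[2];Q=np.array([[np.cos(a),-np.sin(a)],[np.sin(a),np.cos(a)]])
g=r[:2]+Q@[.045-.062,.02-.052]; print("goal",g)
ctrl.move_l([*g,.12],vel=.15,ori=R(a)); 
ctrl.move_l([*g,.075],vel=.1); ctrl.sleep(.2)
print("w",ctrl.current_grip_width()*91,ctrl.current_contact_force(),ctrl.current_tool_pos(),ctrl.current_t())
look("above")
```

```text
hit False
w 13.949393630652267 30.000097453594208 [0.55407685 0.11543903 0.02151245] [ 0.45707812 -0.45322161  0.21716811]
goal [ 0.46134287 -0.18152284]
w 13.62715000503023 [ 0.25238426 -0.48429858 -1.68739485] [ 0.46169773 -0.18170135  0.07559375] 11.1167
```

View pics/above.png

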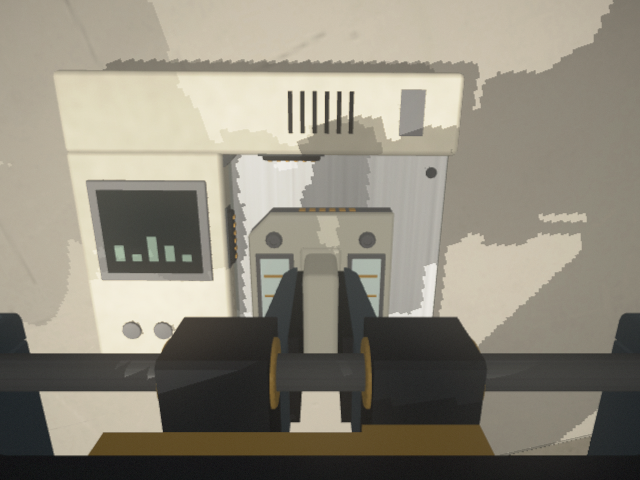

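The cartridge is held squarely over the deck. Back-stop edge runs from (224,153) to (450,154); side-stop edge leaves (222,154) downwards; cartridge front edge is at row 210 from x≈268 to 392, and its left side is at x≈250. I check the clearances from these points.

Run:
```python
from h import *
p=ctrl.camera_params("wrist");T=np.load("pics/above.npy");a=np.load("fit.npy")[0][2];c,s=np.cos(a),np.sin(a)
t=ctrl.current_tool_pos()
f=lambda uv,z:(np.array([[c,s],[-s,c]])@(ray(p,T,uv,z)-t)[:2]*1e3).round(1)
im=cv2.cvtColor(cv2.imread("pics/above.png"),cv2.COLOR_BGR2GRAY).astype(int)
for u in (340,400,430): # back stop edge rows
    g=np.diff(im[140:170,u]);print("back col",u,140+np.argmax(abs(g)),im[146:164:2,u])
print("back",f((224,153.5),.032),f((450,154.5),.032))
print("deck back line",f((250,157),.02),f((440,157),.02))
print("side",f((222,154),.032),f((98,352),.032))
print("cart top: FR",f((392,210),.071),"bevel",f((271,210),.071),f((250,231),.071),"L",f((250,260),.071))
print("housing outer",f((54,72),.032),f((463,74),.032))
```

```text
back col 340 154 [143 144 140 131 118 143 146 146 146]
back col 400 155 [173 172 171 159 142 168 175 174 175]
back col 430 166 [170 172 171 158 144 165 175 176 175]
back [62.2 49.5] [ 61.9 -64.2]
deck back line [59.2 38.5] [ 59.3 -62.7]
side [62.  50.5] [-52.4 130.9]
cart top: FR [ 42.7 -29.7] bevel [42.6 22.1] [33.2 31.5] L [19.7 32.2]
housing outer [100.4 127.9] [ 99.8 -66.9]
```

Clearance is about 19 mm to each stop, and yaw agrees to 0.003 rad. Next I lower with contact detection.

Run:
```python
from h import *
t=ctrl.current_tool_pos(); 
ctrl.move_l([t[0],t[1],.045],vel=.08)
print(ctrl.move_l([t[0],t[1],.034],vel=.015,contact_N=4)); ctrl.sleep(.4)
print(ctrl.current_tool_pos(),ctrl.current_contact_force(),ctrl.current_wrist_torque(),ctrl.current_t(),ctrl.current_grip_width()*91)
```

```text
True
[ 0.46179223 -0.18171901  0.03828018] [ 1.58787191 -0.22383831  5.56809499] [-0.06119352 -0.30789144 -0.06838229] 12.6 13.6702850669327
```

```bash
cat >> h.py <<'E'
a=-.286; ex=np.array([np.cos(a),np.sin(a),0]); ey=np.array([-np.sin(a),np.cos(a),0])
def st(m=""):
    F=ctrl.current_contact_force();t=ctrl.current_tool_pos();print(m,"F",round(F@ex,1),round(F@ey,1),round(F[2],1),"pos",round(t@ex*1e3,1),round(t@ey*1e3,1),round(t[2]*1e3,1),"t",round(ctrl.current_t(),2),"w",round(ctrl.current_grip_width()*91,1))
E
python3 - <<'E'
from h import *
st("0")
t=ctrl.current_tool_pos()
ctrl.move_l(t+.013*ex+.012*ey,vel=.03); ctrl.sleep(.2); st("near")
t=ctrl.current_tool_pos()
print(ctrl.move_l(t+.012*ex,vel=.008,contact_N=8)); st("x"); ctrl.sleep(.2); st("x")
t=ctrl.current_tool_pos()
print(ctrl.move_l(t+.012*ey,vel=.008,contact_N=8)); st("y"); ctrl.sleep(.2); st("y")
look("home")
E
```

```text
0 F 1.6 0.2 5.6 pos 494.3 -44.1 38.3 t 12.6 w 13.7
near F -5.9 -3.0 10.5 pos 506.2 -32.1 38.3 t 13.55 w 13.9
True
x F -0.6 -0.5 8.1 pos 506.2 -32.1 38.4 t 13.93 w 13.6
x F -1.7 -0.3 7.1 pos 506.1 -32.1 38.3 t 14.13 w 13.6
True
y F -0.4 -2.3 5.4 pos 506.3 -25.9 38.3 t 15.04 w 13.4
y F -1.2 -2.0 5.5 pos 506.3 -25.9 38.3 t 15.24 w 13.7
```

View pics/home.png

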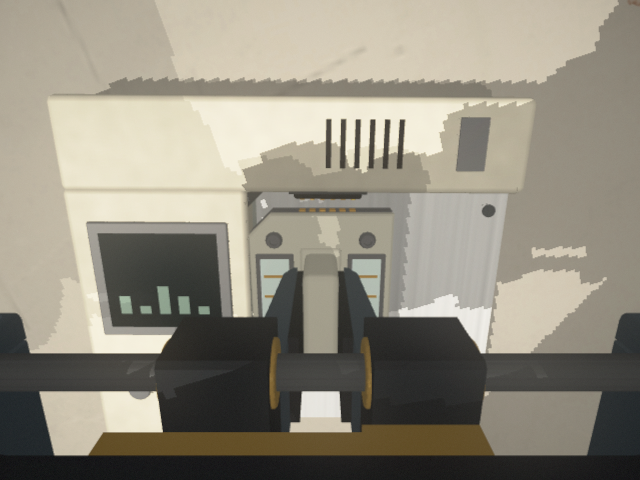

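The cartridge is on the deck, near or on the side head, with about 6–8 mm left to the back stop (edge at row 190, cartridge front at row 210). The contact trigger fired early on friction, so I go on in small steps with averaged forces.

```bash
cat >> h.py <<'E'
def favg():
    F=[]
    for _ in range(4): ctrl.sleep(.02);F.append(ctrl.current_contact_force())
    return np.mean(F,0)
def push(cmd,d,step,limit,n):
    for i in range(n):
        cmd=cmd+step*d; ctrl.move_l(cmd,vel=.01); F=favg(); t=ctrl.current_tool_pos()
        print(i,"F",round(F@ex,1),round(F@ey,1),round(F[2],1),"pos",round(t@ex*1e3,2),round(t@ey*1e3,2))
        if -F@d>limit: break
    return cmd
E
python3 - <<'E'
from h import *
cmd=ctrl.current_tool_pos()
cmd=push(cmd,ex,.0015,13,2)
cmd=push(cmd,ex,.0007,13,11)
np.save("cmd.npy",cmd); st()
E
```

```text
0 F -7.8 -2.9 13.7 pos 506.43 -25.85
1 F -15.6 -4.8 21.0 pos 506.48 -25.83
0 F -18.0 -5.8 23.9 pos 506.5 -25.81
 F -17.7 -5.6 24.2 pos 506.5 -25.8 38.3 t 16.33 w 13.9
```

Pushing in x also pushes down through the arm's compliance, so friction jams it (Fz 24 N). I ease the x command, then regulate the vertical press to a small value while sliding.

```bash
cat >> h.py <<'E'
def push2(cmd,d,step,limit,n,fz=1.0,vel=.02):
    cmd=np.array(cmd)
    for i in range(n):
        F=favg(); t=ctrl.current_tool_pos()
        print(i,"F",round(F@ex,1),round(F@ey,1),round(F[2],1),"pos",round(t@ex*1e3,2),round(t@ey*1e3,2),round(t[2]*1e3,2),"cmdz",round(cmd[2]*1e3,2))
        if -F@d>limit: break
        cmd=cmd+step*d; cmd[2]+=np.clip((F[2]-fz)/8000,-.0004,.0015); ctrl.move_l(cmd,vel=vel)
    np.save("cmd.npy",cmd); return cmd
E
python3 - <<'E'
from h import *
cmd=np.load("cmd.npy")
cmd=push2(cmd,ex,-.0008,99,4)
cmd=push2(cmd,ex,.0007,12,12)
st()
E
```

```text
0 F -18.5 -5.7 24.4 pos 506.51 -25.84 38.3 cmdz 38.34
1 F -3.0 -3.4 -1.9 pos 508.61 -25.94 39.53 cmdz 39.84
2 F 0.1 -3.5 -3.3 pos 508.57 -25.9 39.39 cmdz 39.48
3 F 2.1 -4.0 -2.4 pos 508.14 -25.93 39.2 cmdz 39.08
0 F 2.2 -3.5 -1.5 pos 506.98 -25.89 38.72 cmdz 38.68
1 F -0.3 -4.1 -0.2 pos 507.19 -25.84 38.3 cmdz 38.37
2 F -5.1 -5.5 6.0 pos 507.29 -25.85 38.26 cmdz 38.21
3 F -3.3 -5.5 -0.4 pos 508.02 -25.82 38.64 cmdz 38.83
4 F -2.9 -5.3 -1.3 pos 508.69 -25.84 38.38 cmdz 38.65
5 F -7.0 -5.7 6.7 pos 508.79 -25.84 38.28 cmdz 38.36
6 F -3.4 -5.8 -0.4 pos 510.01 -25.86 38.82 cmdz 39.07
7 F -3.1 -5.1 -1.4 pos 510.71 -25.85 38.62 cmdz 38.9
8 F -3.9 -5.8 0.1 pos 511.24 -25.83 38.32 cmdz 38.6
9 F -8.7 -7.2 6.1 pos 511.31 -25.86 38.32 cmdz 38.49
10 F -5.3 -6.3 0.6 pos 512.39 -25.85 38.81 cmdz 39.12
11 F -5.7 -6.4 -0.3 pos 512.9 -25.86 38.69 cmdz 39.07
 F -5.8 -6.2 0.2 pos 513.5 -25.9 38.5 t 21.4 w 14.1
```

Run:
```python
from h import *
cmd=np.load("cmd.npy")
cmd=push2(cmd,ex,.0006,14,9,fz=1.5)
print("y")
cmd=push2(cmd,ey,.0006,14,6,fz=1.5)
st()
look("h2")
```

```text
0 F -6.0 -6.5 -0.5 pos 513.5 -25.81 38.5 cmdz 38.91
1 F -8.7 -7.5 4.7 pos 513.72 -25.83 38.36 cmdz 38.66
2 F -8.2 -7.3 -0.5 pos 514.13 -25.84 38.51 cmdz 39.06
3 F -10.5 -8.2 4.5 pos 514.41 -25.82 38.38 cmdz 38.82
4 F -9.4 -7.8 -1.2 pos 514.99 -25.84 38.53 cmdz 39.19
5 F -13.4 -7.8 7.2 pos 515.15 -25.79 38.41 cmdz 38.85
6 F -11.9 -8.2 0.0 pos 515.41 -25.77 38.76 cmdz 39.56
7 F -16.6 -8.2 6.9 pos 515.41 -25.73 38.71 cmdz 39.38
y
0 F -16.5 -8.9 6.8 pos 515.41 -25.75 38.71 cmdz 39.38
1 F -13.9 -13.7 -1.0 pos 515.59 -25.54 39.1 cmdz 40.04
2 F -16.8 -19.9 5.2 pos 515.55 -25.49 39.02 cmdz 39.73
 F -17.1 -20.5 4.4 pos 515.5 -25.5 39.0 t 24.38 w 14.1
```

View pics/h2.png

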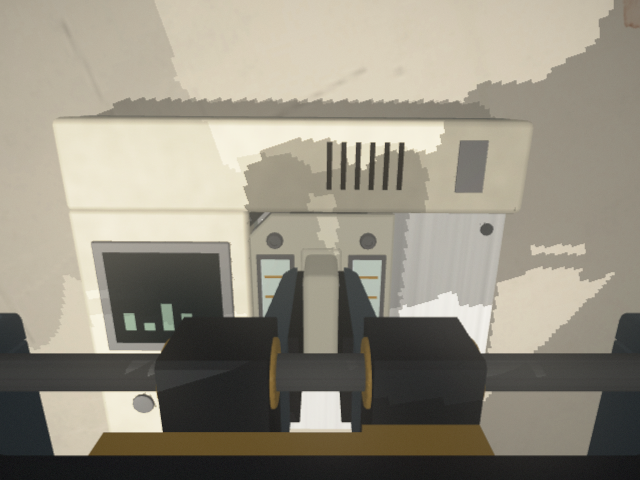

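The cartridge front is flush with the back stop all along (row 212, x 270–395), and its left side is against the side stop (x≈250). The key block sits clear at the bevel (260,220). Both axes went stiff under 17–20 N. I check that it is steady and hand in.

Run:
```python
from h import *
for _ in range(3): ctrl.sleep(.4); st()
F=ctrl.current_contact_force()
if -F@ex>10 and -F@ey>10: print(ctrl.sign_off())
```

```text
F -16.8 -20.0 4.4 pos 515.6 -25.5 39.0 t 24.83 w 14.3
 F -17.0 -19.2 3.8 pos 515.6 -25.5 39.0 t 25.23 w 14.1
 F -16.5 -20.3 3.9 pos 515.6 -25.5 39.0 t 25.63 w 13.6
the job is handed in; nothing more can be done
None
```

I handed the job in at about 26 s with the larger cartridge gripped and pressed into the reader's corner, at about 17 N towards the back stop and 20 N towards the side stop; the last picture shows it flush against both, but no verdict came back.

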